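Compressor intake filter: seat the strainer, bayonet lid held at halfway

TASK

Close up the compressor's intake filter pot: first press the cocked-up strainer plate down until it lies level in its recess, then put the bayonet lid in with its lugs through the two entry slots so that the flange sits on the rim, and turn it clockwise (seen from above) against its return spring until the grip bar points at the thin halfway ribs. Do not go on to the locking click; finish while still gripping the lid and holding it there at halfway, so that I can check the seal. Leave the other things on the bench alone.

Things in the scene. Friction and masses are not known exactly. Their poses are not given: they have to be found in the camera images.
- pot: Aluminium round filter pot on a dark steel base plate 130 x 110 x 8 mm (long side along x), fixed to the bench. Origin: on the pot's axis at the plate's underside; z up. Outer diameter 96 mm, rim top at z = 60 mm. Mouth 68 mm across between two inward lips (z = 53 to 60 mm); bore below them 82 mm. Angles of the lid are counted clockwise from above, 0 at the entry.
- entry_slot (a point): Middle of one of the two entry slots between the lips, on the pot's +x side at the rim's height (the other is opposite, on -x). Each is 36 degrees wide and reaches out to radius 41 mm. The lid enters with its bar along the pot's x (5 degrees off still enters). Anticlockwise it is blocked after about 10 degrees.
- halfway_rib (a point): Top of one of the two opposite thin upright ribs on the pot's outside (6 mm wide, radius 47 to 58 mm, tops at z = 66 mm): halfway, 40 degrees clockwise of an entry slot. The lid turns freely for 11 degrees, then against a return spring, up to 0.15 N m at halfway; let go, it springs back.
- lock_block (a point): Top of one of the two opposite wide blocks on the pot's outside (21 mm wide, tops at z = 58 mm): the locked stop, 80 degrees clockwise of an entry slot. The click begins at about 60 degrees.
- recess (a point): Centre of the floor of the strainer's recess in the pot (68 mm across, 6 mm deep), at the pot's z = 30 mm. The seated strainer lies on this floor, its top flush with the recess's edge at z = 36 mm.
- strainer: Perforated steel disc, diameter 64 mm, 6 mm thick, loose in the pot. Origin: centre of its underside; z through its top. At first cocked by 8 degrees: its edge on the pot's +y side is held up by a stiff clip 24 mm from the axis, which yields at 4 N and stays down once pushed. Pressing at its middle, or up to 10 mm towards the raised edge, with 8 to 20 N seats it.
- lid: Loose grey plastic bayonet lid, about 160 g, upright on the bench. Origin: centre of the plug's underside; z up. Plug 63 mm wide, 15 mm tall; lugs at its foot on +x and -x, 10 mm wide, 6 tall, out to radius 38.5. Flange 92 mm wide, z = 15 to 21. Grip bar 64 mm long along x, 14 thick (y), z = 21 to 49 mm. Half a turn makes no difference. Fully in: origin at the pot's z = 45 mm, 2 mm of play.
- turn_ring (a joint): Hidden sprung ring inside the pot, pushed by the lid's lugs: 0 at rest, grows clockwise, in rad. With the lid in, it reads the lid's clockwise turn from the entry less about 0.19 rad: about 0.51 at halfway, 1.2 at the locked stop.
- wrench: Bystander: steel wrench 180 mm long lying flat on the bench. Origin: about its middle, on its underside.
- grease_jar: Bystander: jar 64 mm in diameter and 80 mm tall. Origin: centre of its underside.
- battery: Bystander: power-tool battery pack 75 x 110 x 63 mm. Origin: centre of its underside.

How it is judged:
On the way, in this order (a step that is already met when the one before it is completed fails the run):
1. the strainer plate is pressed level and home in its recess while the lid is still off (angle between the z axis of strainer and the z axis of pot, either way round below 0.035 rad and z of strainer in the frame of pot below 0.0315 m and horizontal distance between lid and pot above 0.06 m), for 0.2 s.
2. the lid is in the pot, flange on the rim (z of lid in the frame of pot below 0.0475 m and horizontal distance between lid and pot below 0.004 m and angle between lid's own z axis and vertical below 0.06 rad), for 0.2 s.
At the end, for the whole second after the job is handed in: Strainer level (2 deg) and home (1.5 mm); lid in the pot, flange within 2.5 mm of the rim, centred within 4 mm, upright, turned 31 to 49 degrees clockwise from the entry (halfway is 40), and gripped by the fingers (over 3 N) (all of step 2 and angle between the x axis of lid and the x axis of pot, either way round between 0.54 and 0.86 rad and value of joint turn_ring between 0.25 and 0.8 rad and contact force between the fingers and lid above 3 N and angle between the z axis of strainer and the z axis of pot, either way round below 0.035 rad and z of strainer in the frame of pot below 0.0315 m); the arm keeps its last pose, push and grip.
It fails at once if the lid is turned on into the locking click (value of joint turn_ring above 0.92 rad).
It fails at once if a bystander is disturbed (distance of any of wrench, grease_jar, battery from where it was at the start of the episode above 0.03 m).
It also fails if it takes over 59 s, if anything falls off the work surface, if the arm or the gripper's body presses on something with over 40 N, if the wrist force passes 120 N, or if a joint passes its speed limit or range.

ROBOT

A 6-joint arm with a two-finger parallel gripper is mounted at the origin on the work surface. World frame = base frame: x ahead of the robot, y to its left, z up, the work surface at z = 0. Lengths are in m, angles in rad, forces in N, time in s.
With the tool pointing down it reaches from about 0.3 to 0.75 m from the base axis. Payload 8.5 kg.
Tool frame: the origin (TCP) lies midway between the tips of the shut fingers; the grasp point (between the pads) lies 19 mm behind it; z points along the fingers, y is the direction in which the jaws open and shut (so a half turn about z gives the same grasp; the last joint's range is limited). The gripper opens to 85 mm and grips with 20 to 120 N. Pads are 22 mm wide; open, the fingers measure 114 mm over their backs; the gripper's body (76 mm by 85 mm) begins 54 mm behind the grasp point. The pads swing forward as they close: fully open they stand 13 mm farther back than shut.
Start: joints at [1.111, 0.381, 1.297, -0, 1.464, -0.215], TCP at [0.133, 0.534, 0.231] pointing down, gripper open.
Joint ranges: [-3.11, 3.11], [-0.89, 2.33], [0.22, 2.48], [-1.42, 4.56], [0.17, 2.85], [-2.88, 2.88]. Speed limits (rad/s): [2.39, 2.39, 3.14, 3.14, 3.14, 3.14].

INTERFACE

Orientations are given as a unit quaternion [x, y, z, w].
In Python, from plant import manip, optics, hand_in gives the robot as it stands.
- The arm moves only by the shell command python3 -m handwheel 'ROWS' [OPENING]. ROWS is JSON, a list of rows, each an object of numbers: "dx", "dy", "dz": the shift along the tool's x, y, z in mm; "rx", "ry", "rz": the turn, a rotation vector about the tool's x, y, z in rad. A call has 1 to 12 rows; each row is the pose to reach, as a shift and turn from the pose commanded when the call began, along the tool's axes at that moment; what a row does not reach only later rows make up. A row lasts 1/8 s, in which the tool goes at most 62.5 mm and 10.7 degrees, less where a joint would pass 70% of its speed; a pose out of reach is approached as far as the arm can. A call with a gripper value outside its range is refused whole. OPENING is the closure, from -1 (fully open) to 1 (shut), set as the call begins (- or left out, the last holds). The fingers move at their own pace and stop on an object; the grip force is fixed at half the most. Time passes only in rows, so rows that repeat a pose let the fingers close. It gives the time, the measured TCP pose, the force and the opening at its end, in the units of the state.
- manip.get_obs(): the state, without advancing time (a new reading comes with each control period).
- optics.camera(name): name is "scene" or "top"; returns the picture (384x512x3 uint8, red, green, blue); there is no depth.
- optics.camera_info(name): a dict with "mtx" (3x3 intrinsics, pixels), "T" (4x4, takes a point from camera to world coordinates). Camera axes: x right, y down, z forward; pixel columns grow to the right and rows downward; lengths in m; the calibration is good to about 2 mm. A picture is of the moment at which its call begins. camera_info takes no time and is no camera call.
- hand_in(): hands the job in, once; it reports no verdict.
The state is a dict: "t": time; "joint_positions": joint angles; "qd": joint speeds; "joint_torque": joint torques, N m; "ee_pos": TCP position; "tool_rot": TCP orientation; "wrist_force": force on the tool from outside, world axes, zero at the start; "moment": the same for the moment, N m; "width": opening from 0.0 (shut) to 1.0 (fully open).
Only numpy, scipy, OpenCV 4.12 (cv2) and the standard library are available. Lean on these libraries where they do the work, as an engineer would, in place of code of your own. Each camera call takes 0.05 s, during which the arm holds its last target. There are 200 camera calls.

## Working session

There is one attempt and no reset: what is moved stays moved. The work goes in short steps, Python scripts to look and compute and a shell command to move; the robot and the scene stay as the last step left them, time stands still between calls to the robot, and variables do not carry over. Pictures are saved under pics/ and viewed, about 8 in all and at most 12, crops included, and the job is handed in when it is done.

```bash
ls; mkdir -p pics; python3 - <<'E'
from plant import manip, optics
import cv2,numpy as np
o=manip.get_obs();print({k:np.round(v,3).tolist() for k,v in o.items()})
for n in("scene","top"):
    cv2.imwrite(f"pics/{n}0.png",optics.camera(n)[:,:,::-1]);i=optics.camera_info(n);print(np.round(i["mtx"],1).tolist(),np.round(i["T"],4).tolist())
E
```

```text
pics
{'t': 0.0, 'joint_positions': [1.111, 0.381, 1.298, -0.0, 1.464, -0.215], 'qd': [-0.002, -0.0, -0.002, 0.0, 0.001, -0.0], 'joint_torque': [-0.002, -44.846, -23.128, -0.0, 0.005, 0.0], 'ee_pos': [0.133, 0.533, 0.231], 'tool_rot': [0.122, 0.993, -0.001, -0.0], 'wrist_force': [-0.321, -0.932, 1.143], 'moment': [0.032, 0.022, 0.036], 'width': 0.997}
[[351.9, 0.0, 253.0], [0.0, 351.9, 189.0], [0.0, 0.0, 1.0]] [[-0.0026, 0.8264, -0.563, 1.1899], [0.9998, 0.012, 0.0129, -0.0147], [0.0174, -0.5629, -0.8263, 0.8625], [0.0, 0.0, 0.0, 1.0]]
[[457.1, 0.0, 245.9], [0.0, 457.1, 190.4], [0.0, 0.0, 1.0]] [[0.0097, -0.9964, 0.0846, 0.5122], [-1.0, -0.0096, 0.0015, 0.0048], [-0.0007, -0.0846, -0.9964, 1.5872], [0.0, 0.0, 0.0, 1.0]]
```

View pics/scene0.png

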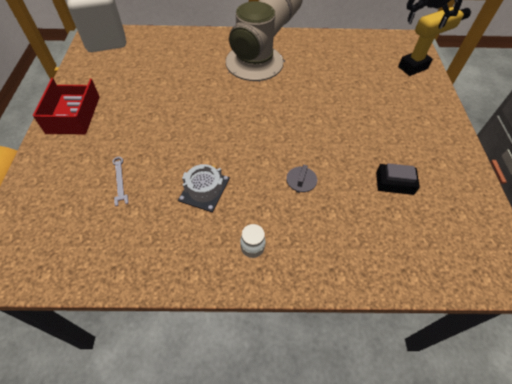

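View pics/top0.png

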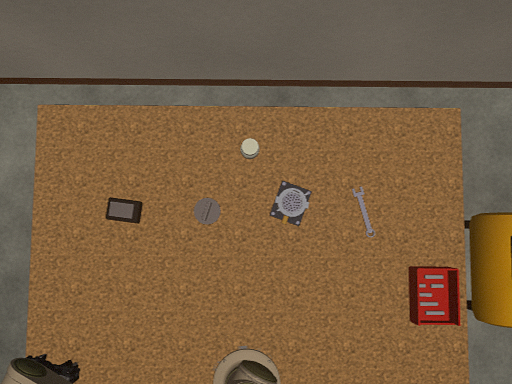

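Scene view: pot at about (203,183), lid at (301,180), battery, jar and wrench are clear of both. Top view: pot at about (291,203), lid at (206,211). I'll enlarge both.

```bash
python3 - <<'E'
import cv2,numpy as np
t=cv2.imread("pics/top0.png");s=cv2.imread("pics/scene0.png")
r=lambda a:cv2.resize(a,(390,290),interpolation=cv2.INTER_CUBIC)
# crop 65x48 => x6
c=lambda im,x,y:r(im[y:y+48,x:x+65])
cv2.imwrite("pics/z1.png",np.vstack([np.hstack([c(t,259,180),c(t,174,187)]),np.hstack([c(s,171,160),c(s,269,156)])]))
E
```

```text
(no output)
```

View pics/z1.png

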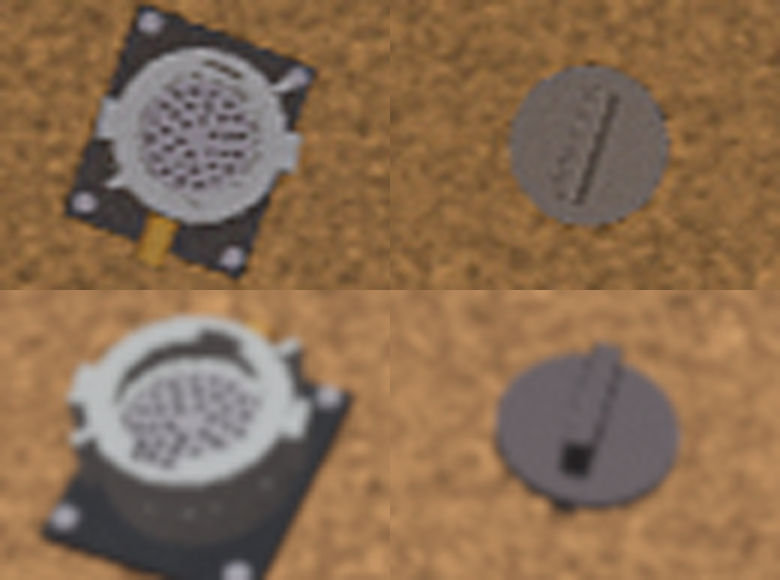

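Pot: top crop shows the plate's long side running up-right (pot x about -20° world). Slot is at (225,68), thin ribs at (300,75)/(115,180), lock blocks at (288,150)/(105,118), which is consistent clockwise. The lid bar also runs at about -18°. Now the precise fits.

```bash
cat > h.py <<'E'
import cv2,numpy as np
from scipy.optimize import least_squares
from plant import optics
K=8
def plane(n,uv,z):
    i=optics.camera_info(n);T=i["T"];uv=np.atleast_2d(uv).astype(float)
    d=np.c_[uv,np.ones(len(uv))]@np.linalg.inv(i["mtx"]).T@T[:3,:3].T
    return (T[:3,3]+d*((z-T[2,3])/d[:,2])[:,None])[:,:2]
def proj(n,P):
    i=optics.camera_info(n);p=(np.atleast_2d(P)-i["T"][:3,3])@i["T"][:3,:3]@i["mtx"].T
    return p[:,:2]/p[:,2:]
def blob(im,x,y,w,h,f):
    """contour (full-image pixels) of the largest blob of mask f(hsv), subpixel by upsampling"""
    c=cv2.resize(im[y:y+h,x:x+w],None,fx=K,fy=K,interpolation=cv2.INTER_CUBIC)
    m=f(cv2.cvtColor(c,cv2.COLOR_BGR2HSV).astype(int)).astype(np.uint8)
    m=cv2.morphologyEx(m,cv2.MORPH_OPEN,np.ones((5,5),np.uint8))
    cs,_=cv2.findContours(m,cv2.RETR_EXTERNAL,cv2.CHAIN_APPROX_NONE)
    k=max(cs,key=cv2.contourArea)[:,0]
    return (k+.5)/K-.5+[x,y], m
def circ(p,r=None,s=.001):
    c0=p.mean(0)
    f=(lambda v:np.hypot(*(p-v[:2]).T)-(r or v[2]))
    q=least_squares(f,[*c0] if r else [*c0,.047],loss="soft_l1",f_scale=s)
    return q.x,np.median(abs(f(q.x)))
E
python3 - <<'E'
from h import *
for n,pb,lb in(("top",(259,175,65,55),(184,190,45,42)),("scene",(171,156,65,60),(275,156,50,45))):
    im=cv2.imread(f"pics/{n}0.png")
    k,m=blob(im,*pb,lambda h:(h[...,1]<60)&(h[...,2]>115))
    p=plane(n,k,.06);print(n,"rim r48",np.round(circ(p,.048),4) if 0 else [np.round(x,4) for x in circ(p,.048)],[np.round(x,4) for x in circ(p)])
    cv2.imwrite(f"pics/m_{n}_rim.png",m*255)
    k,m2=blob(im,*pb,lambda h:(h[...,1]<90))
    p=plane(n,k,.008);r=cv2.minAreaRect((p*1000).astype(np.float32));print(" plate",r)
    k,m3=blob(im,*lb,lambda h:h[...,1]<80)
    p=plane(n,k,.021);print(" lid",[np.round(x,4) for x in circ(p,.046)],[np.round(x,4) for x in circ(p)])
    cv2.imwrite(f"pics/mm_{n}.png",np.hstack([cv2.resize(x*255,(390,290)) for x in(m,m2)]+[cv2.resize(m3*255,(290,290))])[:, ::1])
a=[cv2.imread(f"pics/mm_{n}.png") for n in("top","scene")]
cv2.imwrite("pics/z2.png",cv2.resize(np.vstack(a),(800,440)))
E
```

```text
top rim r48 [array([ 0.6049, -0.1466]), np.float64(0.0006)] [array([ 0.6049, -0.1467,  0.0485]), np.float64(0.0011)]
 plate ((603.6151123046875, -149.4741668701172), (119.64990234375, 129.5140380859375), 70.3190689086914)
 lid [array([0.5745, 0.141 ]), np.float64(0.0012)] [array([0.5745, 0.141 , 0.0448]), np.float64(0.0003)]
scene rim r48 [array([ 0.6061, -0.1457]), np.float64(0.0011)] [array([ 0.606 , -0.1457,  0.0495]), np.float64(0.0008)]
 plate ((591.83642578125, -154.48062133789062), (137.7166748046875, 154.0928955078125), 70.37580871582031)
 lid [array([0.5768, 0.1417]), np.float64(0.0004)] [array([0.5768, 0.1417, 0.046 ]), np.float64(0.0004)]
```

View pics/z2.png

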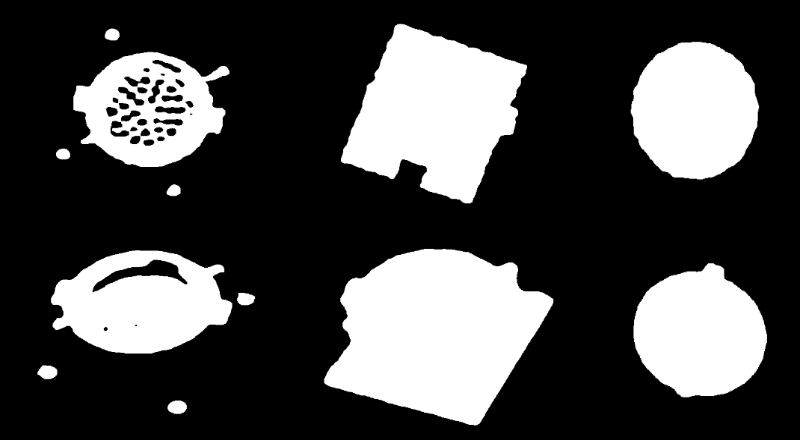

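Masks are clean. Top and scene agree to about 1–2 mm: pot (0.6055,-0.146), yaw -19.7°; lid (0.5757,0.1413). The lid is 46 mm in radius as it should be. Next I'll get the lid yaw and a helper that works out tool-frame shifts.

```bash
cat > go.py <<'E'
import sys,numpy as np
from plant import manip
from scipy.spatial.transform import Rotation as R
# go.py x y z yawdeg(of tool y): shift in tool axes, mm/rad
o=manip.get_obs();r=R.from_quat(o["tool_rot"]);x,y,z,w=map(float,sys.argv[1:5])
d=r.inv().apply(np.array([x,y,z])-o["ee_pos"])*1000
a=np.radians(w);ty=np.array([np.cos(a),np.sin(a),0]);tz=np.array([0,0,-1.]);tgt=R.from_matrix(np.c_[np.cross(ty,tz),ty,tz])
print("d",d.round(1),"rot",(r.inv()*tgt).as_rotvec().round(4),"pos",o["ee_pos"].round(4),"F",np.round(o["wrist_force"],1),"t",o["t"],"w",round(float(o["width"]),3),"q",np.round(o["joint_positions"],2))
E
python3 go.py .6055 -.146 .12 70.3; python3 - <<'E'
from h import *
a=plane("scene",[[299.8,184.1]],.035)[0];b=plane("scene",[[304.3,165.5]],.049)[0]
print(a,b,np.degrees(np.arctan2(*(a-b)[::-1])),np.linalg.norm(a-b))
im=cv2.imread("pics/top0.png");k,m=blob(im,194,197,26,28,lambda h:(h[...,2]<75))
p=plane("top",k,.04)*1000;print(cv2.minAreaRect(p.astype(np.float32)))
E
python3 -m handwheel '[{"dx":-52,"dy":-45},{"dx":-260,"dy":-227},{"dx":-623,"dy":-544},{"dx":-623,"dy":-544},{"dx":-623,"dy":-544},{"dx":-623,"dy":-544},{"dx":-623,"dy":-544},{"dx":-623,"dy":-544},{"dx":-623,"dy":-544},{"dx":-623,"dy":-544},{"dx":-623,"dy":-544},{"dx":-623,"dy":-544}]' 1; python3 go.py .6055 -.146 .075 70.3
```

```text
d [-622.9 -544.5  111.3] rot [-0.0013 -0.0002  0.099 ] pos [0.1332 0.5334 0.2308] F [-0.5  0.9  0.2] t 0.1 w 1.006 q [ 1.11  0.38  1.3   0.    1.46 -0.22]
[0.60704892 0.13310256] [0.54982846 0.14871845] -15.264730216070467 0.05931304042767653
d [-622.9 -544.4  156.3] rot [-0.0013 -0.0002  0.099 ] pos [0.1332 0.5334 0.2308] F [-0.5  0.9  0.2] t 0.1 w 1.006 q [ 1.11  0.38  1.3   0.    1.46 -0.22]Traceback (most recent call last):
  File "<stdin>", line 4, in <module>
  File "h.py", line 18, in blob
    k=max(cs,key=cv2.contourArea)[:,0]
      ~~~^^^^^^^^^^^^^^^^^^^^^^^^
ValueError: max() iterable argument is empty
invalid input at $[0]: expected keys dx, dy, dz, rx, ry, rz
```

```bash
python3 -m handwheel '[{"dx":-52,"dy":-45,"dz":0,"rx":0,"ry":0,"rz":0},{"dx":-623,"dy":-544,"dz":0,"rx":0,"ry":0,"rz":0.1},{"dx":-623,"dy":-544,"dz":0,"rx":0,"ry":0,"rz":0.1},{"dx":-623,"dy":-544,"dz":0,"rx":0,"ry":0,"rz":0.1},{"dx":-623,"dy":-544,"dz":0,"rx":0,"ry":0,"rz":0.1},{"dx":-623,"dy":-544,"dz":0,"rx":0,"ry":0,"rz":0.1},{"dx":-623,"dy":-544,"dz":0,"rx":0,"ry":0,"rz":0.1},{"dx":-623,"dy":-544,"dz":0,"rx":0,"ry":0,"rz":0.1},{"dx":-623,"dy":-544,"dz":0,"rx":0,"ry":0,"rz":0.1},{"dx":-623,"dy":-544,"dz":0,"rx":0,"ry":0,"rz":0.1},{"dx":-623,"dy":-544,"dz":0,"rx":0,"ry":0,"rz":0.1},{"dx":-623,"dy":-544,"dz":0,"rx":0,"ry":0,"rz":0.1}]' 1; python3 go.py .6055 -.146 .075 70.3
```

```text
t: 1.6
ee_pos: [0.5626, -0.0838, 0.231]
tool_rot: [0.172, 0.985, 0.0, -0.0]
wrist_force: [0.7, 0.8, 0.2]
width: 0.001
d [-61.5 -44.  156. ] rot [ 0.0002 -0.0005 -0.0013] pos [ 0.5626 -0.0838  0.231 ] F [0.7 0.8 0.2] t 1.6 w 0.001 q [-0.36  0.41  1.24  0.    1.48 -1.58]
```

```bash
python3 -m handwheel '[{"dx":-61,"dy":-44,"dz":0,"rx":0,"ry":0,"rz":0},{"dx":-61,"dy":-44,"dz":0,"rx":0,"ry":0,"rz":0},{"dx":-61,"dy":-44,"dz":60,"rx":0,"ry":0,"rz":0},{"dx":-61,"dy":-44,"dz":120,"rx":0,"ry":0,"rz":0},{"dx":-61,"dy":-44,"dz":120,"rx":0,"ry":0,"rz":0},{"dx":-61,"dy":-44,"dz":120,"rx":0,"ry":0,"rz":0},{"dx":-61,"dy":-44,"dz":120,"rx":0,"ry":0,"rz":0}]'; python3 go.py .6055 -.146 .050 70.3
```

```text
t: 2.48
ee_pos: [0.6055, -0.1442, 0.1142]
tool_rot: [0.171, 0.985, -0.001, 0.002]
wrist_force: [0.6, -0.3, 0.4]
width: -0.002
d [-0.3 -1.7 64.2] rot [-0.0004  0.0048 -0.0007] pos [ 0.6055 -0.1442  0.1142] F [ 0.6 -0.3  0.4] t 2.475 w -0.002 q [-0.42  0.6   1.26  0.    1.27 -1.65]
```

```bash
python3 -m handwheel '[{"dx":0,"dy":0,"dz":30,"rx":0,"ry":0,"rz":0},{"dx":0,"dy":0,"dz":61,"rx":0,"ry":0,"rz":0},{"dx":0,"dy":0,"dz":61,"rx":0,"ry":0,"rz":0},{"dx":0,"dy":0,"dz":61,"rx":0,"ry":0,"rz":0},{"dx":0,"dy":0,"dz":61,"rx":0,"ry":0,"rz":0},{"dx":0,"dy":0,"dz":61,"rx":0,"ry":0,"rz":0}]'; python3 go.py .6055 -.146 .040 70.3
python3 - <<'E'
from h import *
t=optics.camera("top")[:,:,::-1];s=optics.camera("scene")[:,:,::-1]
c=lambda im,x,y:cv2.resize(im[y:y+60,x:x+60],(400,400),interpolation=cv2.INTER_CUBIC)
cv2.imwrite("pics/z3.png",np.hstack([c(t,261,170),c(s,173,150)]))
E
```

```text
t: 3.22
ee_pos: [0.6048, -0.1441, 0.0514]
tool_rot: [0.172, 0.985, -0.0, 0.001]
wrist_force: [0.4, -0.5, -0.3]
width: -0.002
d [-1.3 -1.6 11.4] rot [-0.0001  0.0017 -0.001 ] pos [ 0.6048 -0.1441  0.0514] F [ 0.4 -0.5 -0.3] t 3.225 w -0.002 q [-0.42  0.67  1.33  0.    1.14 -1.65]
```

View pics/z3.png

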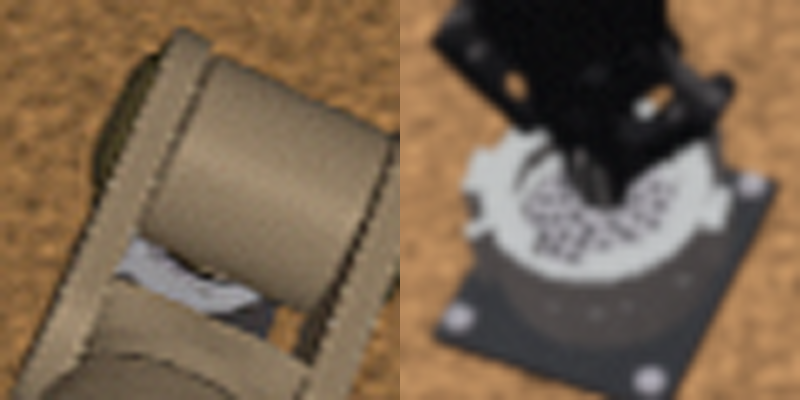

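The arm hides the top view. The scene crop shows the shut fingers over the strainer's middle, at about (600,195). Pressing down in steps.

```bash
python3 -m handwheel '[{"dx":-1,"dy":-2,"dz":8,"rx":0,"ry":0,"rz":0},{"dx":-1,"dy":-2,"dz":12,"rx":0,"ry":0,"rz":0},{"dx":-1,"dy":-2,"dz":12,"rx":0,"ry":0,"rz":0},{"dx":-1,"dy":-2,"dz":12,"rx":0,"ry":0,"rz":0}]';python3 -m handwheel '[{"dx":0,"dy":0,"dz":2,"rx":0,"ry":0,"rz":0},{"dx":0,"dy":0,"dz":2,"rx":0,"ry":0,"rz":0}]'; python3 -m handwheel '[{"dx":0,"dy":0,"dz":2,"rx":0,"ry":0,"rz":0},{"dx":0,"dy":0,"dz":2,"rx":0,"ry":0,"rz":0}]'
```

```text
t: 3.82
ee_pos: [0.6048, -0.1462, 0.0382]
tool_rot: [0.172, 0.985, 0.0, 0.0]
wrist_force: [1.3, 0.5, 1.7]
width: -0.005
t: 4.08
ee_pos: [0.605, -0.146, 0.0366]
tool_rot: [0.172, 0.985, 0.0, 0.0]
wrist_force: [1.0, 2.3, 3.7]
width: -0.001
t: 4.32
ee_pos: [0.6051, -0.1459, 0.036]
tool_rot: [0.171, 0.985, 0.0, 0.001]
wrist_force: [-2.8, 2.5, 15.7]
width: 0.0
```

```bash
python3 -m handwheel '[{"dx":0,"dy":0,"dz":0.3,"rx":0,"ry":0,"rz":0},{"dx":0,"dy":0,"dz":0.3,"rx":0,"ry":0,"rz":0},{"dx":0,"dy":0,"dz":0.3,"rx":0,"ry":0,"rz":0}]';python3 -m handwheel '[{"dx":0,"dy":0,"dz":-40,"rx":0,"ry":0,"rz":0},{"dx":0,"dy":0,"dz":-100,"rx":0,"ry":0,"rz":0},{"dx":0,"dy":0,"dz":-100,"rx":0,"ry":0,"rz":0},{"dx":0,"dy":0,"dz":-100,"rx":0,"ry":0,"rz":0}]'; python3 go.py .5757 .1413 .135 73.5
```

```text
t: 4.7
ee_pos: [0.6051, -0.146, 0.036]
tool_rot: [0.171, 0.985, -0.0, 0.001]
wrist_force: [-3.3, 3.5, 18.7]
width: 0.004
t: 5.2
ee_pos: [0.6041, -0.1461, 0.1331]
tool_rot: [0.172, 0.985, 0.0, -0.001]
wrist_force: [-0.2, -1.0, -0.7]
width: 0.0
d [123.8 260.9  -1.7] rot [-0.0001 -0.0017 -0.0569] pos [ 0.6041 -0.1461  0.1331] F [-0.2 -1.  -0.7] t 5.2 w 0.0 q [-0.43  0.59  1.24 -0.    1.32 -1.65]
```

```bash
python3 -m handwheel '[{"dx":25,"dy":52,"dz":0,"rx":0,"ry":0,"rz":0},{"dx":124,"dy":261,"dz":0,"rx":0,"ry":0,"rz":-0.057},{"dx":124,"dy":261,"dz":0,"rx":0,"ry":0,"rz":-0.057},{"dx":124,"dy":261,"dz":0,"rx":0,"ry":0,"rz":-0.057},{"dx":124,"dy":261,"dz":0,"rx":0,"ry":0,"rz":-0.057},{"dx":124,"dy":261,"dz":0,"rx":0,"ry":0,"rz":-0.057},{"dx":124,"dy":261,"dz":0,"rx":0,"ry":0,"rz":-0.057},{"dx":124,"dy":261,"dz":0,"rx":0,"ry":0,"rz":-0.057}]' -1; python3 go.py .5757 .1413 .026 73.5
python3 - <<'E'
from h import *
t=optics.camera("top")[:,:,::-1];s=optics.camera("scene")[:,:,::-1]
c=lambda im,x,y:cv2.resize(im[y:y+60,x:x+60],(400,400),interpolation=cv2.INTER_CUBIC)
cv2.imwrite("pics/z4.png",np.hstack([c(t,261,170),c(s,173,150)]))
E
```

```text
t: 6.2
ee_pos: [0.5763, 0.1401, 0.1334]
tool_rot: [0.144, 0.99, -0.0, -0.001]
wrist_force: [-0.7, -0.5, 0.2]
width: 1.0
d [  0.8   1.  107.4] rot [-0.0006 -0.001  -0.0015] pos [0.5763 0.1401 0.1334] F [-0.7 -0.5  0.2] t 6.2 w 1.0 q [ 0.04  0.54  1.33 -0.    1.28 -1.24]
```

View pics/z4.png

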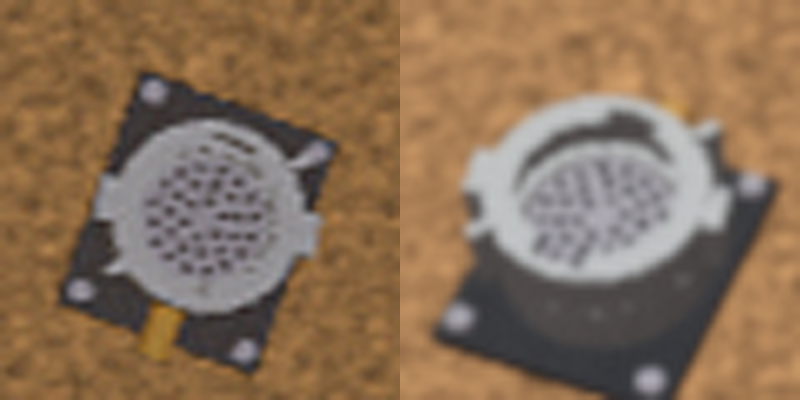

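The strainer lies level: the dark crescent in the scene crop (520–680, 110–190) is now symmetric, and the fingers bottomed at z = 36.0 mm with 18.7 N. Descending on the lid.

```bash
python3 -m handwheel '[{"dx":1,"dy":1,"dz":40,"rx":0,"ry":0,"rz":0},{"dx":1,"dy":1,"dz":80,"rx":0,"ry":0,"rz":0},{"dx":1,"dy":1,"dz":107,"rx":0,"ry":0,"rz":0},{"dx":1,"dy":1,"dz":107,"rx":0,"ry":0,"rz":0},{"dx":1,"dy":1,"dz":107,"rx":0,"ry":0,"rz":0},{"dx":1,"dy":1,"dz":107,"rx":0,"ry":0,"rz":0},{"dx":1,"dy":1,"dz":107,"rx":0,"ry":0,"rz":0}]' -1; python3 go.py .5757 .1413 .026 73.5
python3 -m handwheel '[{"dx":0,"dy":0,"dz":0,"rx":0,"ry":0,"rz":0},{"dx":0,"dy":0,"dz":0,"rx":0,"ry":0,"rz":0},{"dx":0,"dy":0,"dz":0,"rx":0,"ry":0,"rz":0},{"dx":0,"dy":0,"dz":0,"rx":0,"ry":0,"rz":0},{"dx":0,"dy":0,"dz":0,"rx":0,"ry":0,"rz":0},{"dx":0,"dy":0,"dz":0,"rx":0,"ry":0,"rz":0},{"dx":0,"dy":0,"dz":0,"rx":0,"ry":0,"rz":0},{"dx":0,"dy":0,"dz":0,"rx":0,"ry":0,"rz":0}]' 1; python3 go.py .6055 -.146 .15 70.3
```

```text
t: 7.18
ee_pos: [0.5759, 0.1426, 0.0279]
tool_rot: [0.143, 0.99, 0.0, 0.001]
wrist_force: [0.1, -0.0, -0.2]
width: 1.001
d [-0.2 -1.3  1.9] rot [0.0005 0.0015 0.0002] pos [0.5759 0.1426 0.0279] F [ 0.1 -0.  -0.2] t 7.175 w 1.001 q [ 0.04  0.67  1.44 -0.    1.04 -1.24]
t: 8.18
ee_pos: [0.5757, 0.1426, 0.0272]
tool_rot: [0.143, 0.99, 0.0, 0.0]
wrist_force: [-0.3, 0.3, 2.6]
width: 0.15
d [-110.6 -268.3 -122.7] rot [0.0002 0.0005 0.0561] pos [0.5757 0.1426 0.0272] F [-0.3  0.3  2.6] t 8.175 w 0.15 q [ 0.04  0.67  1.44 -0.    1.03 -1.24]
```

```bash
python3 -m handwheel '[{"dx":0,"dy":0,"dz":-30,"rx":0,"ry":0,"rz":0},{"dx":0,"dy":0,"dz":-80,"rx":0,"ry":0,"rz":0},{"dx":0,"dy":0,"dz":-113,"rx":0,"ry":0,"rz":0},{"dx":-30,"dy":-67,"dz":-113,"rx":0,"ry":0,"rz":0.05},{"dx":-53,"dy":-120,"dz":-113,"rx":0,"ry":0,"rz":0.056},{"dx":-75,"dy":-175,"dz":-113,"rx":0,"ry":0,"rz":0.056},{"dx":-98,"dy":-230,"dz":-113,"rx":0,"ry":0,"rz":0.056},{"dx":-111,"dy":-268,"dz":-113,"rx":0,"ry":0,"rz":0.056},{"dx":-111,"dy":-268,"dz":-113,"rx":0,"ry":0,"rz":0.056},{"dx":-111,"dy":-268,"dz":-113,"rx":0,"ry":0,"rz":0.056},{"dx":-111,"dy":-268,"dz":-113,"rx":0,"ry":0,"rz":0.056},{"dx":-111,"dy":-268,"dz":-113,"rx":0,"ry":0,"rz":0.056}]'; python3 go.py .6055 -.146 .105 70.3
python3 - <<'E'
from h import *
t=optics.camera("top")[:,:,::-1];s=optics.camera("scene")[:,:,::-1]
cv2.imwrite("pics/s5.png",s)
c=lambda im,x,y:cv2.resize(im[y:y+80,x:x+80],(480,480),interpolation=cv2.INTER_CUBIC)
cv2.imwrite("pics/z5.png",c(s,163,130))
E
```

```text
t: 9.68
ee_pos: [0.6059, -0.1448, 0.1401]
tool_rot: [0.17, 0.985, 0.0, -0.0]
wrist_force: [0.2, 0.4, -1.9]
width: 0.152
d [-0.  -1.3 35.1] rot [ 0.0001 -0.0001  0.0014] pos [ 0.6059 -0.1448  0.1401] F [ 0.2  0.4 -1.9] t 9.675 w 0.152 q [-0.42  0.58  1.22  0.    1.34 -1.65]
```

View pics/z5.png

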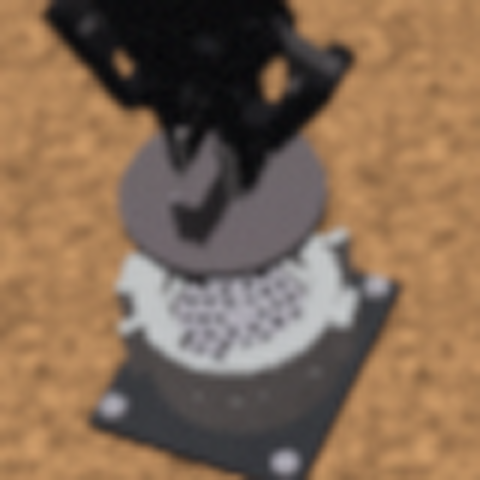

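The lid is held level over the pot. I'll measure the flange's free arc (crop from (120,195) round to (328,195)) to check how it sits relative to the rim in the same camera.

```bash
python3 - <<'E'
from h import *
im=cv2.imread("pics/s5.png")
k,m=blob(im,178,145,45,33,lambda h:(h[...,1]<70)&(h[...,2]>70)&(h[...,2]<140))
z=.1401-.0272+.021
p=plane("scene",k,z); 
c=np.array([.6059,-.1448])
for lo in (.035,):
    r=np.hypot(*(p-c).T); q=p[(r>.041)&(r<.052)]
    a=np.degrees(np.arctan2(*(q-c).T[::-1]));print(len(q),np.histogram(a,12,(-180,180))[0],[np.round(x,4) for x in circ(q,.046)],[np.round(x,4) for x in circ(q)])
E
```

```text
434 [ 0 38 52 55 57 17 21 50 60 52 32  0] [array([ 0.61  , -0.1437]), np.float64(0.001)] [array([ 0.6101, -0.1437,  0.0458]), np.float64(0.0009)]
```

```bash
python3 -m handwheel '[{"dx":0,"dy":-1,"dz":25,"rx":0,"ry":0,"rz":0},{"dx":0,"dy":-1,"dz":44,"rx":0,"ry":0,"rz":0},{"dx":0,"dy":-1,"dz":44,"rx":0,"ry":0,"rz":0},{"dx":0,"dy":-1,"dz":44,"rx":0,"ry":0,"rz":0},{"dx":0,"dy":-1,"dz":44,"rx":0,"ry":0,"rz":0}]'; python3 go.py .6055 -.146 .0722 70.3
python3 - <<'E'
from h import *
from plant import manip
o=manip.get_obs();e=o["ee_pos"]
s=np.ascontiguousarray(optics.camera("scene")[:,:,::-1]);cv2.imwrite("pics/s6.png",s)
B=cv2.resize(s[145:205,168:238],None,fx=8,fy=8,interpolation=cv2.INTER_CUBIC)
th=np.linspace(0,2*np.pi,200)
for z,col in((e[2]-.0062,(0,255,0)),(e[2]-.0122,(0,255,255))):
    P=np.c_[.046*np.cos(th)+e[0],.046*np.sin(th)+e[1],0*th+z]
    uv=((proj("scene",P)-[168,145]+.5)*8).astype(np.int32);cv2.polylines(B,[uv],True,col,1)
P=np.c_[.048*np.cos(th)+.6055,.048*np.sin(th)-.146,0*th+.06]
cv2.polylines(B,[((proj("scene",P)-[168,145]+.5)*8).astype(np.int32)],True,(0,0,255),1)
cv2.imwrite("pics/z6.png",B)
E
```

```text
t: 10.4
ee_pos: [0.6059, -0.1469, 0.097]
tool_rot: [0.171, 0.985, -0.0, 0.001]
wrist_force: [0.4, -0.3, -2.2]
width: 0.15
d [ 0.8  0.7 24.8] rot [-0.0002  0.0017  0.0002] pos [ 0.6059 -0.1469  0.097 ] F [ 0.4 -0.3 -2.2] t 10.4 w 0.15 q [-0.43  0.62  1.28 -0.    1.24 -1.65]
```

View pics/z6.png

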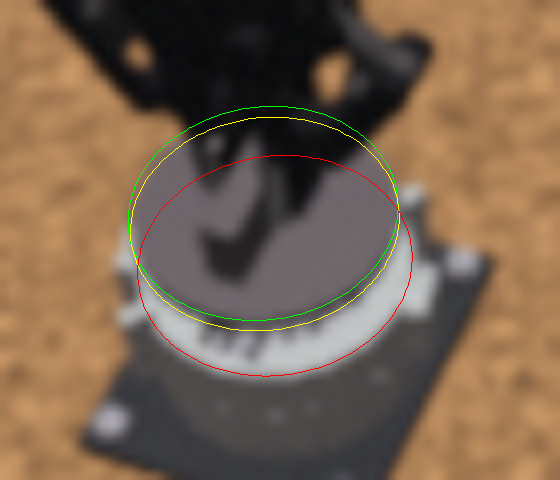

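The predicted flange circle (green, lower edge at about (262,320)) sits on the real flange edge to about 1 mm, and the rim circle (red, bottom at (265,376)) fits too. So the lid is centred, and I'm inserting in stages.

```bash
python3 -m handwheel '[{"dx":0,"dy":0.7,"dz":9,"rx":0,"ry":0,"rz":0},{"dx":0,"dy":0.7,"dz":9,"rx":0,"ry":0,"rz":0},{"dx":0,"dy":0.7,"dz":14,"rx":0,"ry":0,"rz":0},{"dx":0,"dy":0.7,"dz":14,"rx":0,"ry":0,"rz":0}]'; python3 go.py .6055 -.146 .0722 70.3
```

```text
t: 10.95
ee_pos: [0.6056, -0.1461, 0.0815]
tool_rot: [0.171, 0.985, 0.0, -0.0]
wrist_force: [-0.4, -0.4, -1.4]
width: 0.145
d [0.1 0.  9.3] rot [ 0.0001 -0.0009  0.    ] pos [ 0.6056 -0.1461  0.0815] F [-0.4 -0.4 -1.4] t 10.95 w 0.145 q [-0.43  0.64  1.3   0.    1.21 -1.65]
```

```bash
python3 -m handwheel '[{"dx":0,"dy":0,"dz":4,"rx":0,"ry":0,"rz":0},{"dx":0,"dy":0,"dz":8,"rx":0,"ry":0,"rz":0},{"dx":0,"dy":0,"dz":8,"rx":0,"ry":0,"rz":0},{"dx":0,"dy":0,"dz":8,"rx":0,"ry":0,"rz":0}]'; python3 -m handwheel '[{"dx":0,"dy":0,"dz":1.5,"rx":0,"ry":0,"rz":0},{"dx":0,"dy":0,"dz":1.5,"rx":0,"ry":0,"rz":0}]';python3 go.py .6055 -.146 .0722 70.3
```

```text
t: 11.45
ee_pos: [0.6058, -0.1462, 0.0741]
tool_rot: [0.171, 0.985, -0.0, 0.0]
wrist_force: [-0.3, 0.5, -1.4]
width: 0.149
t: 11.7
ee_pos: [0.6057, -0.1461, 0.0724]
tool_rot: [0.171, 0.985, 0.0, -0.0]
wrist_force: [-0.3, -0.6, -2.3]
width: 0.147
d [0.2 0.  0.2] rot [ 0.     -0.0002  0.    ] pos [ 0.6057 -0.1461  0.0724] F [-0.3 -0.6 -2.3] t 11.7 w 0.147 q [-0.43  0.65  1.3  -0.    1.19 -1.65]
```

Nominally seated, with no contact yet. I'll ease down to rim contact.

```bash
for i in 1 2; do python3 -m handwheel '[{"dx":0,"dy":0,"dz":1,"rx":0,"ry":0,"rz":0},{"dx":0,"dy":0,"dz":1,"rx":0,"ry":0,"rz":0}]'; done
```

```text
t: 11.95
ee_pos: [0.6058, -0.1461, 0.0722]
tool_rot: [0.171, 0.985, -0.0, 0.0]
wrist_force: [-2.8, 0.4, 4.7]
width: 0.147
t: 12.2
ee_pos: [0.6058, -0.1462, 0.0722]
tool_rot: [0.171, 0.985, -0.0, 0.001]
wrist_force: [-5.2, 1.9, 12.4]
width: 0.147
```

```bash
python3 -m handwheel '[{"dx":0,"dy":0,"dz":-0.8,"rx":0,"ry":0,"rz":0},{"dx":0,"dy":0,"dz":-0.8,"rx":0,"ry":0,"rz":0},{"dx":0,"dy":0,"dz":-0.8,"rx":0,"ry":0,"rz":0.08},{"dx":0,"dy":0,"dz":-0.8,"rx":0,"ry":0,"rz":0.16},{"dx":0,"dy":0,"dz":-0.8,"rx":0,"ry":0,"rz":0.24},{"dx":0,"dy":0,"dz":-0.8,"rx":0,"ry":0,"rz":0.32},{"dx":0,"dy":0,"dz":-0.8,"rx":0,"ry":0,"rz":0.4},{"dx":0,"dy":0,"dz":-0.8,"rx":0,"ry":0,"rz":0.4},{"dx":0,"dy":0,"dz":-0.8,"rx":0,"ry":0,"rz":0.4}]'; python3 go.py .6055 -.146 .0722 30.3; python3 -c "
from plant import manip;print(manip.get_obs()['moment'])"
```

```text
t: 13.32
ee_pos: [0.6062, -0.1467, 0.0722]
tool_rot: [0.364, 0.932, -0.0, 0.001]
wrist_force: [-2.0, -0.4, 6.9]
width: 0.148
d [ 1.  0. -0.] rot [0.0005 0.002  0.2978] pos [ 0.6062 -0.1467  0.0722] F [-2.  -0.4  6.9] t 13.325 w 0.148 q [-0.43  0.65  1.3  -0.    1.18 -1.25]
[-0.10624249  0.34519073 -0.1361435 ]
```

Turning smoothly; the tool's yaw follows and the forces are low. On to 40°.

```bash
python3 -m handwheel '[{"dx":0,"dy":0,"dz":0,"rx":0,"ry":0,"rz":0.08},{"dx":0,"dy":0,"dz":0,"rx":0,"ry":0,"rz":0.16},{"dx":0,"dy":0,"dz":0,"rx":0,"ry":0,"rz":0.24},{"dx":0,"dy":0,"dz":0,"rx":0,"ry":0,"rz":0.3},{"dx":0,"dy":0,"dz":0,"rx":0,"ry":0,"rz":0.3},{"dx":0,"dy":0,"dz":0,"rx":0,"ry":0,"rz":0.3},{"dx":0,"dy":0,"dz":0,"rx":0,"ry":0,"rz":0.3}]'; python3 go.py .6055 -.146 .0722 30.3
python3 - <<'E'
from h import *
from plant import manip
print(manip.get_obs()['moment'].round(2) if hasattr(manip.get_obs()['moment'],'round') else manip.get_obs()['moment'])
t=optics.camera("top")[:,:,::-1];s=optics.camera("scene")[:,:,::-1]
c=lambda im,x,y:cv2.resize(im[y:y+60,x:x+60],(400,400),interpolation=cv2.INTER_CUBIC)
cv2.imwrite("pics/z7.png",np.hstack([c(t,261,170),c(s,173,150)]))
E
```

```text
t: 14.2
ee_pos: [0.6062, -0.1467, 0.0722]
tool_rot: [0.499, 0.867, -0.0, 0.001]
wrist_force: [-1.7, -1.3, 6.3]
width: 0.155
d [ 0.9 -0.2 -0. ] rot [ 0.0006  0.0019 -0.0018] pos [ 0.6062 -0.1467  0.0722] F [-1.7 -1.3  6.3] t 14.2 w 0.155 q [-0.43  0.65  1.3  -0.    1.18 -0.95]
[-0.13  0.44  0.02]
```

View pics/z7.png

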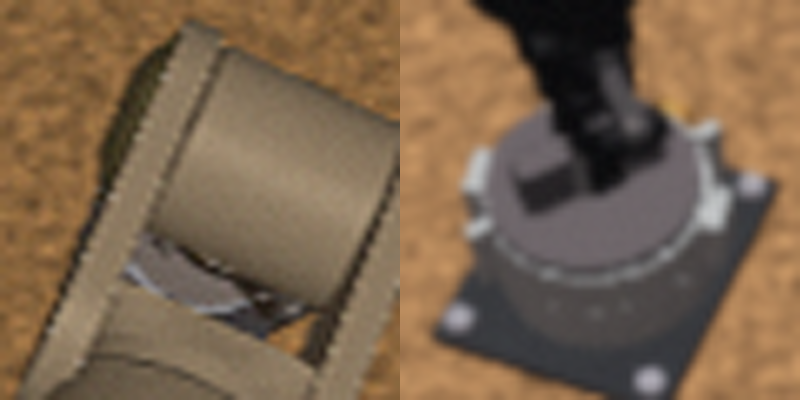

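The bar in the scene crop runs from (525,190) to (665,150), pointing at the ribs (480,228) and (708,130). I'll confirm by overlaying the bar outline predicted for 31°, 40° and 49°.

```bash
python3 - <<'E'
from h import *
from plant import manip
o=manip.get_obs();print(o["t"],np.round(o["moment"],2),np.round(o["wrist_force"],1))
s=np.ascontiguousarray(optics.camera("scene")[:,:,::-1])
X,Y,k=180,155,14
B=cv2.resize(s[Y:Y+40,X:X+50],None,fx=k,fy=k,interpolation=cv2.INTER_CUBIC)
for a,col in((31,(255,255,0)),(40,(0,255,0)),(49,(0,0,255))):
    y=np.radians(-19.7-a);R=np.array([[np.cos(y),-np.sin(y)],[np.sin(y),np.cos(y)]])
    q=np.array([[32,-7],[32,7],[-32,7],[-32,-7]])/1000@R.T+[.606,-.1463]
    cv2.polylines(B,[((proj("scene",np.c_[q,np.full(4,.094)])-[X,Y]+.5)*k).astype(np.int32)],True,col,1)
cv2.imwrite("pics/z8.png",B)
E
```

```text
14.3 [-0.19  0.45 -0.  ] [-2.4 -0.7  6.3]
```

View pics/z8.png

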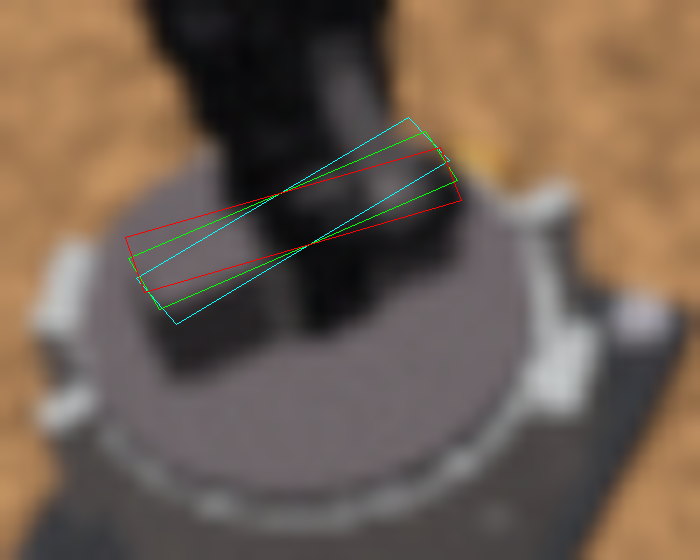

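```bash
python3 -c "
from plant import hand_in;print(hand_in())"
```

```text
the job is handed in; nothing more can be done
None
```

The filter pot is closed to halfway and handed in at about 14.4 s. The gripper is still closed on the lid and holding it there. No verdict was reported.

- **Strainer:** pressed at its middle. The fingers stopped at z = 36.0 mm, the seated height, under 15.7 to 18.7 N. The pictures afterwards show it level.
- **Lid:** it went in through the slots without resistance. The flange met the rim with the tool at z = 72.2 mm, which puts the lid's origin at about 45.0 mm in the pot. The lid is within about 1 mm of the measured pot axis.
- **Turn:** 0.70 rad (40°) clockwise by the tool. An overlay on the last picture puts the grip bar between 40° and 43°, lined up with the thin ribs and well short of the click at about 60°.
- **Grip:** the opening reads 0.155, consistent with holding the bar, with about 6 N of vertical force left on the wrist.
- **Bystanders:** I did not touch the wrench, grease jar or battery, and did not re-measure them.

Two checks disagreed:
- **Spring torque:** the wrist moment about the vertical read near zero at halfway, where up to 0.15 N m of spring torque was expected. So it does not confirm the spring. The angle rests on the tool's yaw and the picture.
- **Lid position in the air:** an early partial-arc fit of the held lid read about 4 mm off in x. The overlay just before insertion and the contact-free insertion both showed it centred.

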